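Lock a tile into the carving jig

TASK

First push the terracotta tile square and flush into the corner of the jig's two wooden fences. Then pull up the red knob of the blue sliding stop to lift its lock pin, slide the stop one hole along its rail towards the tile, and let the pin drop fully home in that next hole. Finish while still holding the knob with the pin fully down (do not let go of it), with the tile still flush in the corner and the mug, glaze jar and brush left alone.

Things in the scene. Friction and masses are not known exactly. Their poses are not given: they have to be found in the camera images.
- jig: Fixed plywood board, top at z 12 mm; origin on the table, x across (-125..85 mm), y along (-190..190). Two wooden fences, 20 mm thick, tops at z 32: far fence, inner face at x 55, y 20..190; end fence, inner face at y 170, x -80..55. A flush tile has its centre at x 0, y 115 and edges parallel to these axes. Yaw varies.
- corner (a point): The inner corner of the two fences, at the board's top face: jig (55, 170, 12) mm. Axes as the jig's.
- tile: Fired terracotta tile 110 x 110 x 14 mm with a white panel and a blue ring on top, about 0.33 kg, loose on the board and askew by up to 0.15 rad, its centre 10 to 25 mm short of its flush place both ways; slides when pushed at its edge. Origin at the centre of its underside, axes along its edges, nearly the jig's.
- rail: Aluminium ladder rail 32 x 185 x 12 mm fixed on the board along jig y (jig x varies by 15 mm either way). Origin on the board's top under the middle slot, where the pin sits at the start. Slots at rail y = -70, 0 and 70 mm, 11.5 mm long; the pin is 8 mm with a round tip (1.7 mm play either way). y points to the tile; axes as the jig's.
- knob: Red round knob of the lock plunger, upright, 26 mm diameter, 32 mm tall; origin at the centre of its underside, 55 mm above the table with the pin down (top at 87 mm). Below it a brass bush, 18 mm diameter, 9 mm tall, stands on the blue stop, whose top is 45 mm above the table. Pull straight up to lift the pin; it travels with the stop.
- stop_face (a point): Middle of the stop's front plate (64 mm wide, spanning 14 to 44 mm above the table), on the face towards the tile, 70 mm ahead of the knob axis (along rail y). With the pin in the next hole a gap of 3 mm is left between it and a flush tile.
- stop (a joint): Travel of the blue stop along the rail, in m, positive towards the tile: 0 at the start slot, 0.070 at the next slot, limits -0.074 and 0.076. Friction about 1.5 N when unlocked; the pin blocks it while down.
- plunger (a joint): Lift of the lock pin with its knob, in m: 0 fully down (seated in a slot), 0.018 fully up. A spring pushes it down with 4.5 N at 0 and 7 N at the top. The pin reaches 10 mm into the rail: above 0.010 it clears the rail, and released over a rung it stays at about 0.010 until it meets a slot.
- mug: Bystander: terracotta mug, 76 mm wide, 80 mm tall, origin at the centre of its underside.
- glaze_jar: Bystander: white jar with yellow lid, 60 mm wide, 70 mm tall, origin at the centre of its underside.
- brush: Bystander: flat brush 170 mm long with a wooden handle, lying on the table beyond the rail's end of the jig.
Not all that is in view belongs to the job. Several things have the shape of the tile; the one meant has the colours described above.

How it is judged:
By the outcome, as a careful person would: the job done as asked, in the order asked, and still so for the second after the job is handed in, while the arm keeps its last pose, push and grip.
It also fails if it takes over 54 s, if anything falls off the work surface, if the arm or the gripper's body presses on something with over 40 N, if the wrist force passes 120 N, or if a joint passes its speed limit or range.

ROBOT

A 6-joint arm with a two-finger parallel gripper is mounted at the origin on the work surface. World frame = base frame: x ahead of the robot, y to its left, z up, the work surface at z = 0. Lengths are in mm, angles in rad, forces in N, time in s.
With the tool pointing down it reaches from about 350 to 875 mm from the base axis. Payload 4.2 kg.
Tool frame: the origin (TCP) lies midway between the tips of the shut fingers; the grasp point (between the pads) lies 19 mm behind it (arm.hold_point_z is the distance from the TCP to the grasp point, in mm); z points along the fingers, y is the line along which they close (so a half turn about z gives the same grasp; the last joint's range is limited). The gripper opens to 85 mm and grips with 20 to 120 N. Pads are 22 mm wide; open, the fingers measure 114 mm over their backs; the gripper's body (76 mm by 85 mm) begins 54 mm behind the grasp point. The pads swing forward as they close: fully open they stand 13 mm farther back than shut.
Start: joints at [1.423, 0.385, 0.008, 0, -1.194, -0.259], TCP at [247.262, 573.987, 204.912] pointing down, gripper open.
Joint ranges: [-3.14, 3.14], [-1.21, 2.06], [-1.07, 1.41], [-3.16, 2.05], [-2.99, -0.16], [-3.1, 3.1]. Speed limits (rad/s): [2.79, 2.79, 3.14, 3.14, 3.14, 3.14].

INTERFACE

Orientations are given as a unit quaternion [x, y, z, w].
In Python, from bench import arm, vision gives the robot as it stands. The module is installed in compiled form; this text tells all that it offers.
- The arm moves only by the tool servo_tool, never from a script. Its argument "plan" is a list of rows, each a list of 7 numbers: the shift along the world's x, y, z each as a share of 300 mm, from -1 to 1, then the turn, a rotation vector about the world's x, y, z each as a share of 2 rad, from -1 to 1, then the opening, from 0 (shut) to 1 (fully open). A call has 1 to 20 rows; each row shifts and turns the commanded pose from where the row before left it; what a row does not reach is not made up. A row lasts 1/8 s, in which the tool goes at most 62.5 mm and 10.7 degrees, less where a joint would pass 70% of its speed; a pose out of reach is approached as far as the arm can. A call with a number of a shift or a turn outside -1 to 1 is refused whole. A call with a gripper value outside its range is refused whole. The fingers move at their own pace and stop on an object; the grip force is fixed at half the most. Time passes only in rows, so rows that do not move let the fingers close. It gives the time, the measured TCP pose, the force, the opening and the grip force at its end, in the units of the state.
- arm.read_state(): the state, without advancing time (a new reading comes with each control period).
- vision.get_image(name): name is "side" or "top"; returns a dict with "image" (480x640x3 uint8, red, green, blue), "z_map" (480x640 float32, mm along the optical axis (not along the pixel's ray), 0 where there is no reading), "K" (3x3 intrinsics, pixels), "world_to_cam" (4x4, takes a point from world to camera coordinates). Camera axes: x right, y down, z forward; pixel columns grow to the right and rows downward; lengths in mm; the calibration is good to about 2 mm. A picture is of the moment at which its call begins.
- arm.job_done(): hands the job in; it is judged then, once.
The state is a dict: "clock": time; "joints": joint angles; "joint_vel": joint speeds; "joint_efforts": joint torques, N m; "position": TCP position; "ee_rot": TCP orientation; "contact_force": force on the tool from outside, world axes, zero at the start; "wrist_torque": the same for the moment, N m; "gripper_width": finger opening in mm; "grasp_force": force on a finger pad.
Only numpy, scipy, OpenCV 4.12 (cv2) and the standard library are available. Lean on these libraries where they do the work, as an engineer would, in place of code of your own. Each camera call takes 0.05 s, during which the arm holds its last target. There are 200 camera calls.

## Working session

There is one attempt and no reset: what is moved stays moved. The work goes in short steps, Python scripts to look and compute and a tool call to move; the robot and the scene stay as the last step left them, time stands still between calls to the robot, and variables do not carry over. Pictures are saved under pics/ and viewed, at most 10 in all, crops included, and the job is handed in when it is done.

Besides the shell and the picture viewer there is one more tool, called as name([rows], argument=value, ...), one row to a line, values as JSON. servo_tool: Moves the arm, as the interface text tells. Its arguments: {"type":"object","properties":{"plan":{"type":"array"}},"required":["plan"]}

```bash
mkdir -p pics
cat > h.py <<'E'
import numpy as np, cv2
from bench import arm, vision
def pts(d):
    z=d["z_map"].astype(float);K=np.array(d["K"]);v,u=np.mgrid[:480,:640]
    c=np.stack([(u-K[0,2])/K[0,0]*z,(v-K[1,2])/K[1,1]*z,z,np.ones_like(z)],-1)
    return (c@np.linalg.inv(np.array(d["world_to_cam"])).T)[...,:3]
E
python3 - <<'E'
from h import *
s=arm.read_state();print(s)
for n in("top","side"):
    d=vision.get_image(n);cv2.imwrite(f"pics/{n}0.png",d["image"][...,::-1]);np.savez(f"{n}0.npz",**d)
    print(n,d["K"],d["world_to_cam"])
E
```

```text
{'clock': 0.0, 'joints': array([ 1.42260482e+00,  3.85555655e-01,  6.61877530e-03, -4.96248127e-04,
       -1.19399393e+00, -2.58563499e-01]), 'joint_vel': array([-0.00169961, -0.00079955,  0.00064003,  0.00035395, -0.00133698,
       -0.00092887]), 'joint_efforts': array([ 3.70525795e-04, -3.92290843e+01,  1.88409930e+01,  4.18619335e+00,
       -4.38168659e-03, -2.25877535e-06]), 'position': array([247.02197554, 573.41201655, 203.81983792]), 'ee_rot': array([ 9.79370905e-01, -2.02067906e-01, -1.71401748e-04,  1.07833469e-03]), 'contact_force': array([-0.50531083,  0.18755241, -0.05698389]), 'wrist_torque': array([-0.0363086 ,  0.01479043, -0.02349887]), 'grasp_force': 0.0, 'gripper_width': 85.39753518220839}
top [[506.91310323   0.         319.54320108]
 [  0.         506.91310323 230.83896444]
 [  0.           0.           1.        ]] [[ 1.85632985e-02 -9.99677152e-01 -1.73492519e-02  3.26814162e+01]
 [-9.96489285e-01 -1.70817109e-02 -8.19592624e-02  6.02904389e+02]
 [ 8.16364471e-02  1.88097778e-02 -9.96484663e-01  1.03096211e+03]
 [ 0.00000000e+00  0.00000000e+00  0.00000000e+00  1.00000000e+00]]
side [[529.17643996   0.         324.00697055]
 [  0.         529.17643996 239.45091779]
 [  0.           0.           1.        ]] [[ 7.77979338e-01 -6.28255825e-01 -6.53969345e-03 -4.39857149e+02]
 [-3.22613790e-01 -3.90522842e-01 -8.62213577e-01  2.45027452e+02]
 [ 5.39136803e-01  6.72894144e-01 -5.06502695e-01  6.47420722e+02]
 [ 0.00000000e+00  0.00000000e+00  0.00000000e+00  1.00000000e+00]]
```

View pics/top0.png

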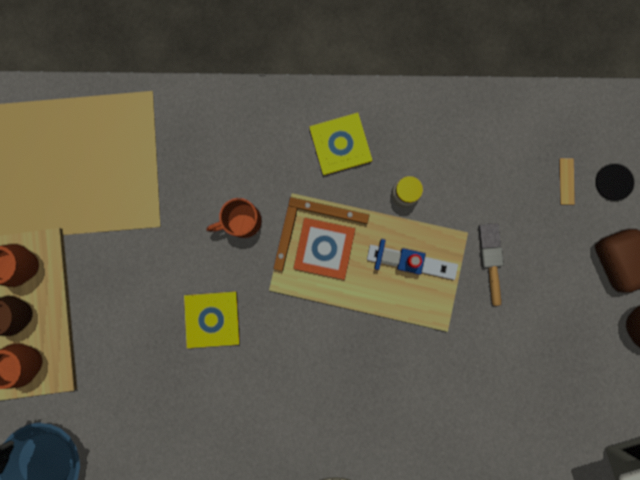

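View pics/side0.png

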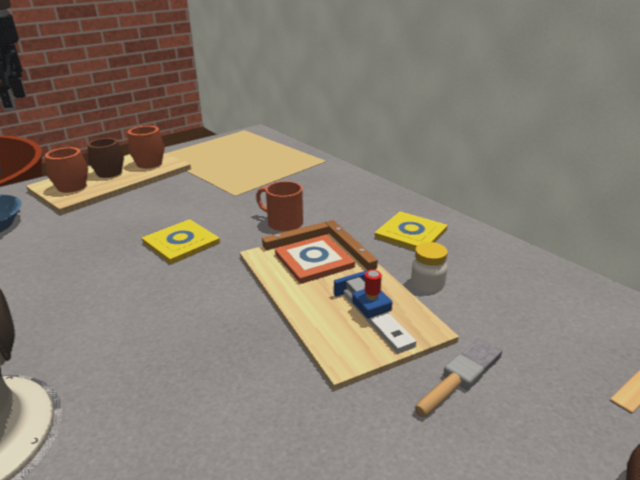

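The top view has three tile-shaped things: yellow ones at (341,143) and (211,320), and a terracotta one with a white panel and blue ring at (324,249), inside the fences. The terracotta one fits the description. The knob is at (414,261). I'll confirm in an enlarged crop and read the corners there.

Run:
```python
import cv2
a=cv2.imread("pics/top0.png")[180:340,265:475]
cv2.imwrite("pics/crop0.png",cv2.resize(a,None,fx=3.75,fy=3.75,interpolation=cv2.INTER_CUBIC))
```

```text
(no output)
```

View pics/crop0.png

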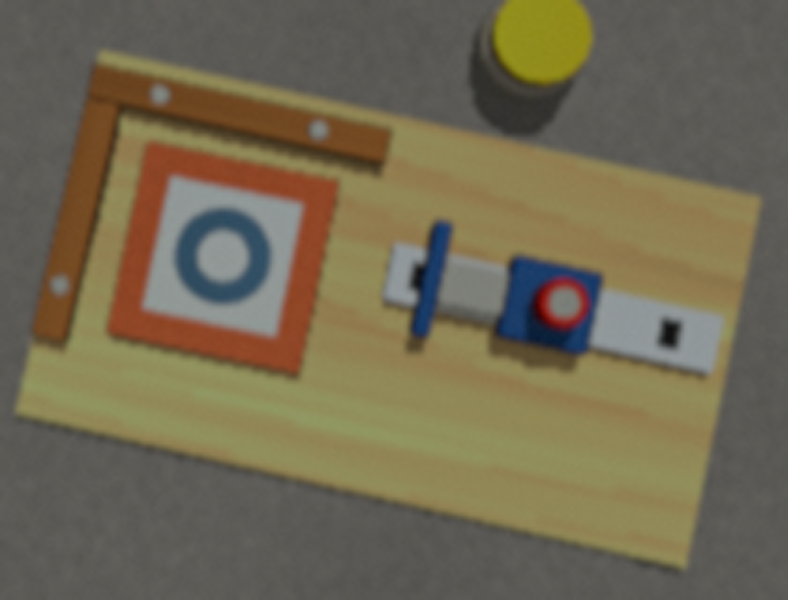

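The crop confirms it: terracotta tile with white panel and blue ring, corners at crop (147,142), (338,180), (298,377) and (108,333). The knob top is at crop (563,303).

```bash
cat >> h.py <<'E'
def ray(d,uv,z):
    K=np.array(d["K"]);T=np.array(d["world_to_cam"]);R=T[:3,:3];c=-R.T@T[:3,3]
    r=np.c_[np.atleast_2d(uv),np.ones(len(np.atleast_2d(uv)))]@np.linalg.inv(K).T@R
    return c+r*((z-c[2])/r[:,2])[:,None]
def fit(model,w):
    m=np.array(model,float);w=w[:,:2];mc=m.mean(0);wc=w.mean(0)
    H=(m-mc).T@(w-wc);a=np.arctan2(H[0,1]-H[1,0],H[0,0]+H[1,1]);R=np.array([[np.cos(a),-np.sin(a)],[np.sin(a),np.cos(a)]])
    t=wc-R@mc;return a,R,t,np.abs(m@R.T+t-w).max()
E
python3 - <<'E'
from h import *
d=np.load("top0.npz");f=lambda l:265*np.array([1,0])+180*np.array([0,1])+(np.array(l,float)+.5)/3.75-.5
a,R,t,e=fit([[85,190],[85,-190],[-125,-190],[-125,190]],ray(d,f([(100,50),(760,197),(687,570),(15,412)]),12))
print("jig",a,t,e)
b,R2,t2,e=fit([[55,55],[55,-55],[-55,-55],[-55,55]],ray(d,f([(147,142),(338,180),(298,377),(108,333)]),26))
print("tile yaw",b,"rel",b-a,t2,"in jig",R.T@(t2-t),e)
k=ray(d,f([(563,303)]),87)[0];print("knob",k,R.T@(k[:2]-t))
fc=ray(d,f([(118,107),(386,163),(68,345)]),32)[:,:2];print("fence inner corner, far end, end end (top)",(fc-t)@R)
# depth check: knob, tile
P=pts(d);S=pts(np.load("side0.npz"))
for n,p in(("top",P),("side",S)):
    q=p.reshape(-1,3);q=q[(np.hypot(q[:,0]-k[0],q[:,1]-k[1])<25)&(q[:,2]>83)&(q[:,2]<95)]
    print(n,len(q),q.mean(0),q.min(0),q.max(0))
    j=(p.reshape(-1,3)[:,:2]-t)@R; z=p.reshape(-1,3)[:,2]
    m=(z>22)&(z<29)&(abs(j[:,0])<48)&(j[:,1]>50)&(j[:,1]<160); print(" tile",m.sum(),z[m].mean(),j[m].mean(0))
    m=(z>28)&(z<37)&(j[:,0]>40)&(j[:,0]<90)&(j[:,1]>30)&(j[:,1]<160); print(" farfence",m.sum(),j[m][:,0].min(),j[m][:,0].max())
    m=(z>28)&(z<37)&(j[:,1]>150)&(j[:,1]<200)&(j[:,0]>-70)&(j[:,0]<50); print(" endfence",m.sum(),j[m][:,1].min(),j[m][:,1].max())
print("targets flush centre",t+R@[0,115],"corner",t+R@[55,170])
E
```

```text
jig -0.2057472014113004 [561.08006016 -63.7064955 ] 1.0928074191779444
tile yaw -0.18855815234142984 rel 0.017189049069870566 [565.9135687   33.47767412] in jig [-15.12303241  96.12189928] 1.779194187477529
knob [ 542.58278667 -143.99468661   87.        ] [ -1.70437044 -82.37376936]
fence inner corner, far end, end end (top) [[ 53.18536316 171.09990002]
 [ 55.47779312  19.72251858]
 [-81.0233981  168.14486177]]
top 137 [ 543.27553069 -144.10233379   87.51502967] [ 531.69551684 -156.46412746   83.63050848] [ 555.19376759 -132.66494526   91.90232226]
 tile 1767 26.408342480637994 [ -3.08367562 100.15322073]
 farfence 601 40.195584761712595 75.6216148438322
 endfence 561 150.16850925567155 190.38643982683243
side 155 [ 541.45968682 -148.20496834   86.83368599] [ 529.98710868 -159.34096729   83.37088014] [ 555.95619696 -133.83994551   89.82356132]
 tile 1384 26.336481070997557 [-4.03212908 96.92474805]
 farfence 412 55.70378775872824 77.34950981128813
 endfence 395 164.38457741581885 190.04167541674175
targets flush centre [584.57440592  48.86799414] corner [649.65080546  91.47154121]
```

servo_tool([
  [0.085,-0.173,0,0,0,0.0084,0],
  [0.085,-0.173,0,0,0,0.0084,0],
  [0.085,-0.173,0,0,0,0.0084,0],
  [0.085,-0.173,0,0,0,0.0084,0],
  [0.085,-0.173,0,0,0,0.0084,0],
  [0.085,-0.173,0,0,0,0.0084,0],
  [0.085,-0.173,0,0,0,0.0084,0],
  [0.085,-0.173,0,0,0,0.0084,0],
  [0.085,-0.173,0,0,0,0.0084,0],
  [0.085,-0.173,0,0,0,0.0084,0],
  [0.085,-0.173,0,0,0,0.0084,0],
  [0.085,-0.173,0,0,0,0.0084,0],
  [0,0,-0.15,0,0,0,0],
  [0,0,-0.15,0,0,0,0],
  [0,0,0,0,0,0,0],
  [0,0,0,0,0,0,0],
])

```text
clock: 2.1
position: [554.5, -48.7, 116.4]
ee_rot: [0.995, -0.102, 0.001, 0.0]
contact_force: [-0.1, -0.2, 1.2]
gripper_width: -0.0
grasp_force: 0.0
```

servo_tool([
  [0,0,-0.1,0,0,0,0],
  [0,0,-0.1,0,0,0,0],
  [0,0,-0.07,0,0,0,0],
  [0,0,-0.05,0,0,0,0],
  [0,0,0,0,0,0,0],
  [0,0,0,0,0,0,0],
])

```text
clock: 2.85
position: [554.4, -48.6, 20.2]
ee_rot: [0.995, -0.102, 0.001, -0.0]
contact_force: [0.5, -1.0, 0.5]
gripper_width: -0.0
grasp_force: 0.0
```

Run:
```python
from h import *
s=arm.read_state();print(s["position"],s["contact_force"])
d=vision.get_image("side")["image"][200:380,230:470,::-1];cv2.imwrite("pics/side1.png",cv2.resize(d,None,fx=3.2,fy=3.2,interpolation=cv2.INTER_CUBIC))
```

```text
[554.42630017 -48.57401157  20.23395539] [ 0.48894112 -1.04400596  0.54691743]
```

View pics/side1.png

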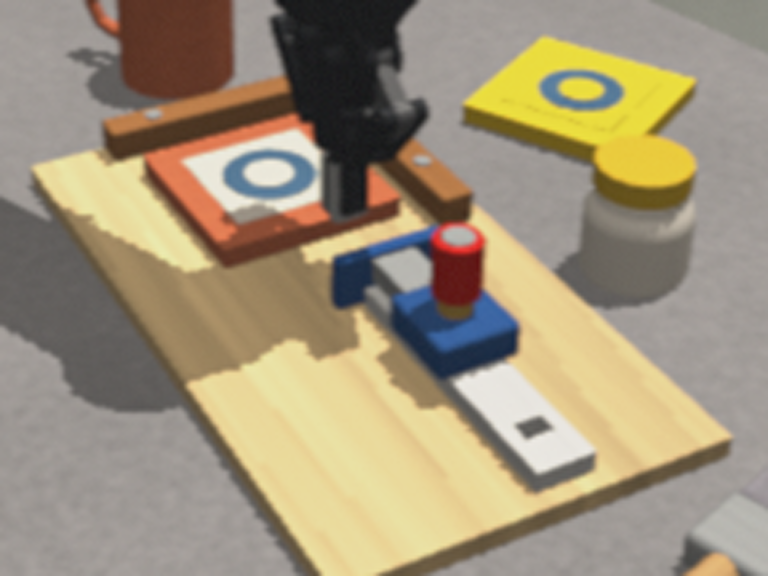

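The shut fingers (crop 345,210) stand clear between tile and stop, so I'll push along jig +y.

servo_tool([
  [0,0,-0.01,0,0,0,0],
  [0.002,0.0098,0,0,0,0,0],
  [0.002,0.0098,0,0,0,0,0],
  [0.002,0.0098,0,0,0,0,0],
  [0.002,0.0098,0,0,0,0,0],
  [0.002,0.0098,0,0,0,0,0],
  [0.002,0.0098,0,0,0,0,0],
  [0.002,0.0098,0,0,0,0,0],
  [0.002,0.0098,0,0,0,0,0],
])

```text
clock: 4.03
position: [558.1, -25.1, 15.9]
ee_rot: [0.995, -0.102, -0.0, 0.0]
contact_force: [-0.4, -0.0, 0.6]
gripper_width: 0.3
grasp_force: 0.0
```

servo_tool([
  [0.001,0.0049,0,0,0,0,0],
  [0.001,0.0049,0,0,0,0,0],
  [0.001,0.0049,0,0,0,0,0],
  [0.001,0.0049,0,0,0,0,0],
])

```text
clock: 4.53
position: [559.3, -19.3, 15.9]
ee_rot: [0.995, -0.102, 0.0, -0.0]
contact_force: [1.5, -0.4, -0.2]
gripper_width: -0.2
grasp_force: 0.0
```

servo_tool([
  [0.0007,0.0033,0,0,0,0,0],
  [0.0007,0.0033,0,0,0,0,0],
  [0.0007,0.0033,0,0,0,0,0],
])

```text
clock: 4.9
position: [559.9, -16.4, 15.9]
ee_rot: [0.995, -0.102, 0.0, -0.0]
contact_force: [0.4, -0.7, 0.3]
gripper_width: 0.0
grasp_force: 0.0
```

Run:
```python
from h import *
s=arm.read_state();print(s["position"],s["contact_force"])
d=vision.get_image("top");d["image"][:]=d["image"];np.savez("top1.npz",**d)
c=d["image"][185:285,265:385,::-1];cv2.imwrite("pics/top1.png",cv2.resize(c,None,fx=6,fy=6,interpolation=cv2.INTER_CUBIC))
```

```text
[559.91543828 -16.37971546  15.92948679] [ 0.44096297 -0.7446866   0.28600228]
```

View pics/top1.png

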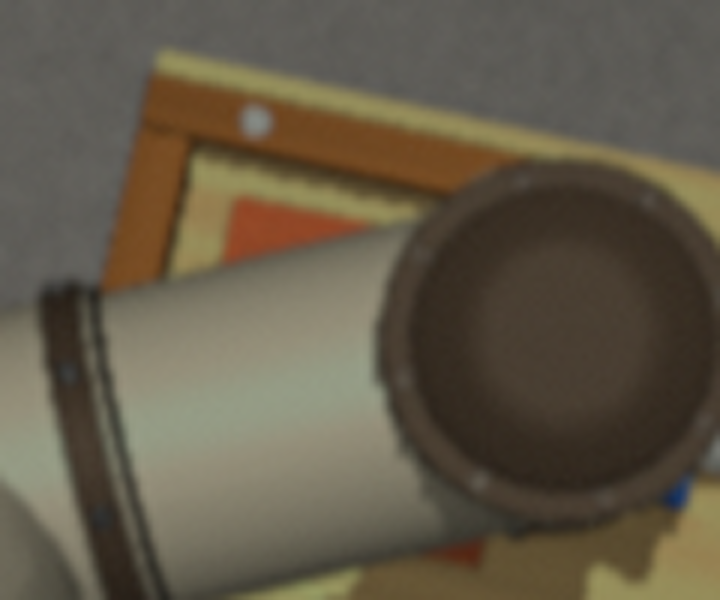

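The tile's corner (crop 235,198) is still about 15 mm from the end fence, so the fingers are thinner than I assumed. I'll keep pushing.

servo_tool([
  [0.001,0.0049,0,0,0,0,0],
  [0.001,0.0049,0,0,0,0,0],
  [0.001,0.0049,0,0,0,0,0],
  [0.001,0.0049,0,0,0,0,0],
  [0.001,0.0049,0,0,0,0,0],
  [0.001,0.0049,0,0,0,0,0],
])

```text
clock: 5.7
position: [561.7, -7.5, 15.9]
ee_rot: [0.995, -0.102, -0.0, -0.0]
contact_force: [-0.4, -0.9, 0.3]
gripper_width: -0.1
grasp_force: 0.0
```

servo_tool([
  [0.0007,0.0033,0,0,0,0,0],
  [0.0007,0.0033,0,0,0,0,0],
])

```text
clock: 5.95
position: [562.1, -5.6, 15.9]
ee_rot: [0.995, -0.102, -0.0, -0.0]
contact_force: [-0.1, 0.9, -0.6]
gripper_width: 0.2
grasp_force: 0.0
```

Run:
```python
from h import *
s=arm.read_state();print(s["position"],s["contact_force"])
A=vision.get_image("side")["image"][220:300,230:390,::-1];cv2.imwrite("pics/side2.png",cv2.resize(A,None,fx=5,fy=5,interpolation=cv2.INTER_CUBIC))
```

```text
[562.10325643  -5.57761549  15.89032229] [-0.14349435  0.92560638 -0.55710604]
```

View pics/side2.png

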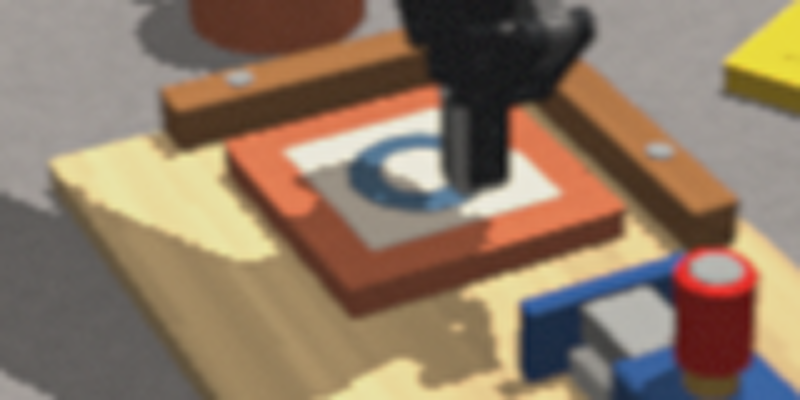

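The tip (crop 470,190) is over the tile's panel, not against its edge. The fingertips are higher than the reading says, so I'll measure where they really are.

Run:
```python
from h import *
d=vision.get_image("side");P=pts(d);s=arm.read_state();print(s["position"],s["ee_rot"])
im=d["image"].astype(int)
for v in range(236,266,3):
    print(v,[(im[v,u].sum(),*P[v,u].round(0).astype(int)) for u in range(316,336,4)])
```

```text
[562.15607291  -5.56109118  15.93355058] [ 9.94746663e-01 -1.02367357e-01  3.68153881e-05 -7.00134576e-06]
236 [(np.int64(172), np.int64(621), np.int64(93), np.int64(18)), (np.int64(77), np.int64(551), np.int64(-8), np.int64(89)), (np.int64(81), np.int64(549), np.int64(-21), np.int64(95)), (np.int64(79), np.int64(544), np.int64(-37), np.int64(104)), (np.int64(77), np.int64(539), np.int64(-54), np.int64(113))]
239 [(np.int64(428), np.int64(605), np.int64(73), np.int64(26)), (np.int64(118), np.int64(549), np.int64(-10), np.int64(84)), (np.int64(86), np.int64(552), np.int64(-18), np.int64(87)), (np.int64(81), np.int64(544), np.int64(-37), np.int64(98)), (np.int64(80), np.int64(554), np.int64(-37), np.int64(95))]
242 [(np.int64(648), np.int64(596), np.int64(62), np.int64(28)), (np.int64(198), np.int64(550), np.int64(-8), np.int64(77)), (np.int64(100), np.int64(554), np.int64(-14), np.int64(78)), (np.int64(80), np.int64(546), np.int64(-35), np.int64(91)), (np.int64(310), np.int64(566), np.int64(-22), np.int64(77))]
245 [(np.int64(670), np.int64(589), np.int64(53), np.int64(28)), (np.int64
[... 1365 characters left out ...]
564), np.int64(-13), np.int64(43)), (np.int64(669), np.int64(588), np.int64(5), np.int64(25))]
260 [(np.int64(357), np.int64(557), np.int64(12), np.int64(28)), (np.int64(362), np.int64(564), np.int64(9), np.int64(27)), (np.int64(601), np.int64(570), np.int64(5), np.int64(26)), (np.int64(685), np.int64(574), np.int64(0), np.int64(27)), (np.int64(675), np.int64(579), np.int64(-7), np.int64(28))]
263 [(np.int64(416), np.int64(554), np.int64(8), np.int64(25)), (np.int64(425), np.int64(557), np.int64(1), np.int64(27)), (np.int64(451), np.int64(564), np.int64(-2), np.int64(26)), (np.int64(473), np.int64(569), np.int64(-7), np.int64(26)), (np.int64(431), np.int64(575), np.int64(-11), np.int64(25))]
```

The fingertips are about 30 mm higher than the reported TCP z (tip about 46, reported 16), while xy agrees. I'll back off and lower towards the board, watching the force.

servo_tool([
  [-0.015,-0.072,0,0,0,0,0],
  [-0.015,-0.072,0,0,0,0,0],
  [0,0,0,0,0,0,0],
  [0,0,-0.03,0,0,0,0],
  [0,0,-0.03,0,0,0,0],
  [0,0,0,0,0,0,0],
])

```text
clock: 6.8
position: [552.3, -48.6, -3.4]
ee_rot: [0.995, -0.102, -0.001, 0.0]
contact_force: [-0.4, -0.6, -0.1]
gripper_width: 0.1
grasp_force: 0.0
```

Run:
```python
from h import *
s=arm.read_state();print(s["position"],s["contact_force"])
d=vision.get_image("side");P=pts(d);im=d["image"].astype(int)
A=d["image"][200:300,250:410,::-1];cv2.imwrite("pics/side3.png",cv2.resize(A,None,fx=5,fy=5,interpolation=cv2.INTER_CUBIC))
q=P[(im.sum(2)<230)];p=s["position"]
q=q[(np.hypot(q[:,0]-p[0],q[:,1]-p[1])<22)&(q[:,2]>15)&(q[:,2]<70)]
print(len(q),np.percentile(q[:,2],[0,2,5,10]),q[q[:,2]<np.percentile(q[:,2],12)].round(0)[:12])
```

```text
[552.28340056 -48.6278131   -3.36883139] [-0.38438117 -0.55640729 -0.0625522 ]
216 [27.97962862 31.2821698  32.72276833 34.86095335] [[543. -44.  35.]
 [543. -44.  33.]
 [543. -44.  31.]
 [542. -48.  33.]
 [542. -51.  35.]
 [542. -48.  32.]
 [541. -51.  34.]
 [550. -62.  35.]
 [552. -62.  35.]
 [554. -65.  36.]
 [542. -51.  32.]
 [543. -54.  32.]]
```

View pics/side3.png

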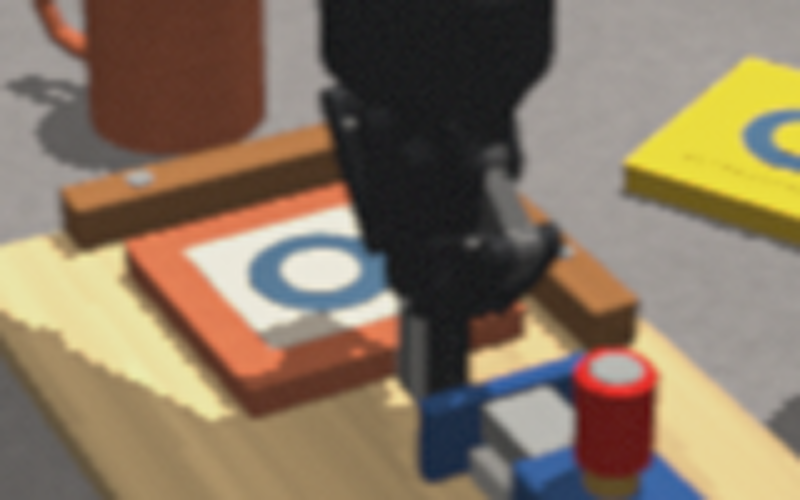

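servo_tool([
  [0,0,-0.01,0,0,0,0],
  [0,0,-0.01,0,0,0,0],
  [0,0,-0.01,0,0,0,0],
  [0,0,0,0,0,0,0],
])

```text
clock: 7.35
position: [553.3, -48.8, -9.0]
ee_rot: [0.995, -0.102, 0.0, 0.0]
contact_force: [-4.7, 1.7, 13.1]
gripper_width: -0.0
grasp_force: 6.6
```

The contact at reported -9 is the rail's end (top z 24) under the finger, so the offset is about +33 mm. I'll shift clear of the rail to jig x -35 and go down there.

servo_tool([
  [0,0,0.035,0,0,0,0],
  [-0.039,0.008,0,0,0,0,0],
  [-0.039,0.008,0,0,0,0,0],
  [0,0,-0.02,0,0,0,0],
  [0,0,-0.015,0,0,0,0],
  [0,0,-0.01,0,0,0,0],
  [0,0,0,0,0,0,0],
])

```text
clock: 8.22
position: [530.0, -44.0, -14.3]
ee_rot: [0.995, -0.102, -0.0, 0.0]
contact_force: [-0.1, -0.5, 0.6]
gripper_width: -0.1
grasp_force: 0.6
```

servo_tool([
  [0.002,0.0098,0,0,0,0,0],
  [0.002,0.0098,0,0,0,0,0],
  [0.002,0.0098,0,0,0,0,0],
  [0.002,0.0098,0,0,0,0,0],
  [0.002,0.0098,0,0,0,0,0],
  [0.002,0.0098,0,0,0,0,0],
  [0.002,0.0098,0,0,0,0,0],
  [0.002,0.0098,0,0,0,0,0],
  [0.002,0.0098,0,0,0,0,0],
])

```text
clock: 9.35
position: [535.0, -17.4, -14.2]
ee_rot: [0.995, -0.102, -0.0, 0.0]
contact_force: [-0.9, -2.4, 0.3]
gripper_width: -0.4
grasp_force: 0.9
```

servo_tool([
  [0.0007,0.0033,0,0,0,0,0],
  [0.0007,0.0033,0,0,0,0,0],
  [0.0007,0.0033,0,0,0,0,0],
  [0.0007,0.0033,0,0,0,0,0],
  [0.0007,0.0033,0,0,0,0,0],
])

```text
clock: 9.98
position: [536.2, -12.6, -14.1]
ee_rot: [0.995, -0.102, 0.0, -0.0]
contact_force: [0.3, -2.0, -0.5]
gripper_width: 0.0
grasp_force: 1.3
```

servo_tool([
  [0.0007,0.0033,0,0,0,0,0],
  [0.0007,0.0033,0,0,0,0,0],
  [0.0007,0.0033,0,0,0,0,0],
])

```text
clock: 10.35
position: [536.0, -11.9, -14.1]
ee_rot: [0.995, -0.103, -0.001, 0.001]
contact_force: [1.1, -14.8, 0.0]
gripper_width: 0.2
grasp_force: 7.1
```

The tile is seated against the end fence (about 15 N). Now I'll go round to its near side for the +x push.

servo_tool([
  [-0.0082,-0.0392,0,0,0,0,0],
  [-0.098,0.0205,0,0,0,0,0],
  [-0.098,0.0205,0,0,0,0,0],
  [0,0,0,0,0,0,0],
  [0.027,0.129,0,0,0,0,0],
  [0.027,0.129,0,0,0,0,0],
  [0,0,0,0,0,0,0],
])

```text
clock: 11.22
position: [494.5, 71.1, -13.6]
ee_rot: [0.995, -0.101, 0.002, -0.001]
contact_force: [-0.4, -0.8, 0.2]
gripper_width: 0.3
grasp_force: 0.0
```

servo_tool([
  [0.0082,-0.0017,0,0,0,0,0],
  [0.0082,-0.0017,0,0,0,0,0],
  [0.0082,-0.0017,0,0,0,0,0],
  [0.0082,-0.0017,0,0,0,0,0],
  [0.0082,-0.0017,0,0,0,0,0],
  [0.0082,-0.0017,0,0,0,0,0],
  [0.0082,-0.0017,0,0,0,0,0],
  [0.0082,-0.0017,0,0,0,0,0],
])

```text
clock: 12.22
position: [510.6, 64.0, -14.2]
ee_rot: [0.995, -0.103, -0.001, 0.0]
contact_force: [-3.5, 0.9, 2.3]
gripper_width: 0.0
grasp_force: 1.9
```

servo_tool([
  [0.005,-0.001,0,0,0,0,0],
  [0.005,-0.001,0,0,0,0,0],
  [0.005,-0.001,0,0,0,0,0],
  [0.005,-0.001,0,0,0,0,0],
  [0.0033,-0.0007,0,0,0,0,0],
])

```text
clock: 12.85
position: [518.3, 62.7, -14.2]
ee_rot: [0.995, -0.102, -0.0, 0.0]
contact_force: [-3.4, 0.2, 1.5]
gripper_width: 0.0
grasp_force: 1.4
```

servo_tool([
  [0.0033,-0.0007,0,0,0,0,0],
  [0.0033,-0.0007,0,0,0,0,0],
  [0.0033,-0.0007,0,0,0,0,0],
])

```text
clock: 13.22
position: [518.9, 61.8, -14.2]
ee_rot: [0.995, -0.103, -0.002, 0.001]
contact_force: [-9.1, 3.7, 7.6]
gripper_width: 0.1
grasp_force: 5.4
```

servo_tool([
  [0.005,-0.001,0,0,0,0,0],
  [0,0,0,0,0,0,0],
  [-0.052,0.011,0,0,0,0,0],
  [-0.0278,-0.1333,0,0,0,0,0],
  [-0.0278,-0.1333,0,0,0,0,0],
  [0,0,0,0,0,0,0],
  [0.106,-0.022,0,0,0,0,0],
  [0.106,-0.022,0,0,0,0,0],
  [0,0,0,0,0,0,0],
  [0.0055,0.026,0,0,0,0,0],
  [0,0,0,0,0,0,0],
])

```text
clock: 14.6
position: [555.6, -19.3, -14.0]
ee_rot: [0.995, -0.102, 0.0, -0.0]
contact_force: [-0.3, 0.4, -0.1]
gripper_width: 0.3
grasp_force: 0.0
```

servo_tool([
  [0.001,0.0049,0,0,0,0,0],
  [0.001,0.0049,0,0,0,0,0],
  [0.001,0.0049,0,0,0,0,0],
  [0.0007,0.0033,0,0,0,0,0],
])

```text
clock: 15.1
position: [556.0, -16.1, -14.1]
ee_rot: [0.995, -0.102, -0.001, 0.001]
contact_force: [-0.5, -8.4, 2.1]
gripper_width: -0.0
grasp_force: 4.4
```

servo_tool([
  [0.0007,0.0033,0,0,0,0,0],
  [0,0,0,0,0,0,0],
  [-0.008,-0.038,0,0,0,0,0],
  [0,0,0.13,0,0,0,0],
  [0,0,0.13,0,0,0,0],
  [0,0,0.13,0,0,0,0],
  [-0.0195,-0.2,0,0,0,0,1],
  [-0.0195,-0.197,0,0,0,0,1],
  [0,0,0,0,0,0,1],
  [0,0,0,0,0,0,1],
  [0,0,0,0,0,0,1],
])

```text
clock: 16.48
position: [543.4, -143.3, 102.9]
ee_rot: [0.995, -0.102, 0.0, -0.0]
contact_force: [-0.4, -0.8, 0.2]
gripper_width: 85.1
grasp_force: 0.0
```

Run:
```python
from h import *
s=arm.read_state();print(s["position"],s["contact_force"],s["gripper_width"])
d=vision.get_image("side");np.savez("side4.npz",**d)
A=d["image"][190:350,230:430,::-1];cv2.imwrite("pics/side4.png",cv2.resize(A,None,fx=3.75,fy=3.75,interpolation=cv2.INTER_CUBIC))
P=pts(d);im=d["image"].astype(int);q=P[(im.sum(2)<230)];p=s["position"]
q=q[(np.hypot(q[:,0]-p[0],q[:,1]-p[1])<70)&(q[:,2]>97)];print(np.percentile(q[:,2],[0,1,3,10]))
```

```text
[ 543.35956054 -143.29781148  102.87777543] [-0.4104423  -0.81782913  0.19881034] 85.10385274503145
[143.18161454 152.7366447  163.18245462 199.63799869]
```

View pics/side4.png

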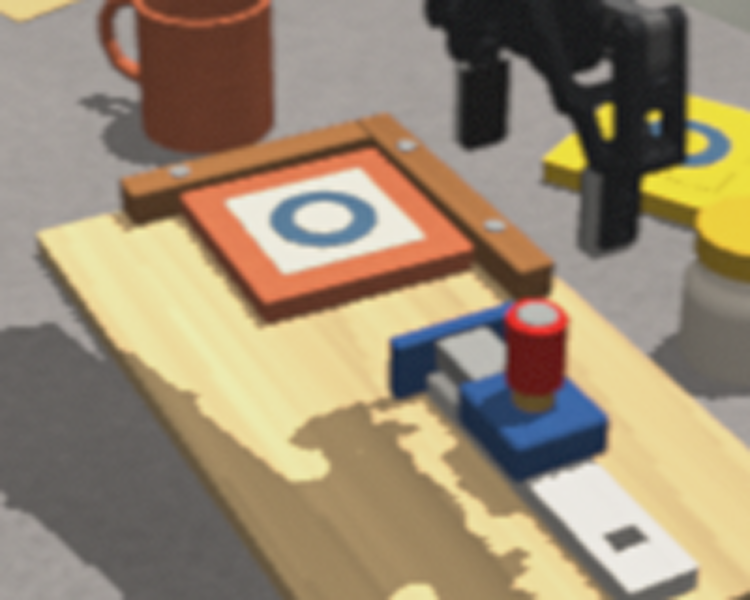

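Both fences look flush along the tile (crop corners (182,195), (265,322), (472,250)). I'll check this in numbers and descend over the knob.

Run:
```python
from h import *
d=np.load("side4.npz");f=lambda l:np.array([230,190])+(np.array(l,float)+.5)/3.75-.5
a,t=-.20575,np.array([561.08,-63.71]);R=np.array([[np.cos(a),-np.sin(a)],[np.sin(a),np.cos(a)]])
J=(ray(d,f([(182,195),(265,305),(472,247),(378,150)]),26)[:,:2]-t)@R;print(J.round(1))
print("fence tops",((ray(d,f([(123,183),(550,268),(375,122)]),32)[:,:2]-t)@R).round(1))
```

```text
[[-52.9 167. ]
 [-57.8  57.1]
 [ 51.8  56.2]
 [ 56.1 161.8]]
fence tops [[-78.3 182.3]
 [ 70.   15.1]
 [ 63.8 180. ]]
```

servo_tool([
  [0,0,-0.09,0,0,0,1],
  [0,0,-0.09,0,0,0,1],
  [0,0,-0.06,0,0,0,1],
  [0,0,-0.037,0,0,0,1],
  [0,0,0,0,0,0,1],
])

```text
clock: 17.15
position: [542.8, -143.7, 19.2]
ee_rot: [0.995, -0.102, -0.001, 0.0]
contact_force: [-0.3, 0.3, 0.8]
gripper_width: 85.6
grasp_force: 0.0
```

Run:
```python
from h import *
d=np.load("side4.npz");a,t=-.20575,np.array([561.08,-63.71]);R=np.array([[np.cos(a),-np.sin(a)],[np.sin(a),np.cos(a)]])
T=d["world_to_cam"];K=d["K"]
def warp(z):
    src=[];dst=[(0,0),(600,0),(600,600),(0,600)]
    for u,v in dst:
        x,y=-85+u/600*190, 30+v/600*190
        w=np.r_[t+R@[x,y],z,1];c=K@(T@w)[:3];src.append(c[:2]/c[2])
    return cv2.warpPerspective(d["image"],cv2.getPerspectiveTransform(np.float32(src),np.float32(dst)),(600,600),flags=cv2.INTER_CUBIC)
s=190/600
W=warp(26);hsv=cv2.cvtColor(W,cv2.COLOR_RGB2HSV);h,sa,v=cv2.split(hsv)
m=(((sa<50)&(v>170))).astype(np.uint8);m[:, :100]=0
n,l,st,ce=cv2.connectedComponentsWithStats(m);i=[k for k in range(1,n) if st[k,4]>2000]
print([(st[k]*s).round() for k in i])
p=np.argwhere(np.isin(l,i))[:,::-1].astype(np.float32);r=cv2.minAreaRect(cv2.convexHull(p));print("panel",np.array(r[0])*s+[-85,30],np.array(r[1])*s,r[2])
cv2.imwrite("pics/warp26.png",W[...,::-1])
W=warp(12.5)
# board edge x=-125? fence bases unavailable; print fence-face/tile for viewing
```

```text
[array([   47.,    45.,    76.,    76., 10694.]), array([  70.,   69.,   31.,   32., 2426.])]
panel [-1.03162638e-01  1.13409554e+02] [74.20283839 74.73368123] 88.19600677490234
```

View pics/warp26.png

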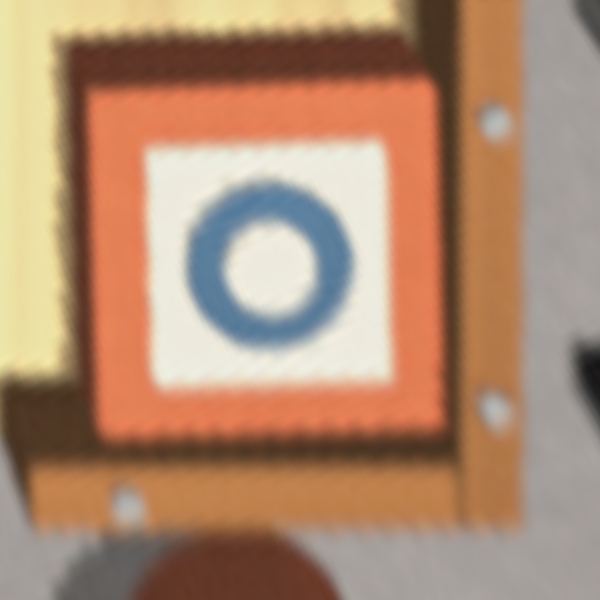

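The warp shows the tile still about 0.02 rad askew: its far edge leaves a gap near the stop (435,80), and its end edge leaves a gap on the right (445,430). I'll mend this before touching the stop by pushing +x nearer the stop end (y 75), then +y on the far side.

servo_tool([
  [0,0,0.1,0,0,0,1],
  [0,0,0.1,0,0,0,1],
  [0,0,0.08,0,0,0,0],
  [-0.045,0.143,0,0,0,0,0],
  [-0.045,0.143,0,0,0,0,0],
  [-0.045,0.143,0,0,0,0,0],
  [-0.046,0.144,0,0,0,0,0],
  [0,0,0,0,0,0,0],
  [0,0,-0.13,0,0,0,0],
  [0,0,-0.13,0,0,0,0],
  [0,0,-0.1,0,0,0,0],
  [0,0,-0.03,0,0,0,0],
  [0,0,0,0,0,0,0],
])

```text
clock: 18.77
position: [489.6, 27.4, -12.7]
ee_rot: [0.995, -0.102, 0.0, -0.0]
contact_force: [0.3, -0.4, -0.2]
gripper_width: 0.0
grasp_force: 0.0
```

servo_tool([
  [0.0098,-0.002,0,0,0,0,0],
  [0.0098,-0.002,0,0,0,0,0],
  [0.0098,-0.002,0,0,0,0,0],
  [0.0098,-0.002,0,0,0,0,0],
  [0.0098,-0.002,0,0,0,0,0],
  [0.0098,-0.002,0,0,0,0,0],
  [0.005,-0.001,0,0,0,0,0],
  [0.005,-0.001,0,0,0,0,0],
])

```text
clock: 19.77
position: [509.4, 23.3, -13.2]
ee_rot: [0.995, -0.102, -0.0, 0.0]
contact_force: [-0.4, -0.1, -0.1]
gripper_width: -0.2
grasp_force: 0.0
```

servo_tool([
  [0.0033,-0.0007,0,0,0,0,0],
  [0.0033,-0.0007,0,0,0,0,0],
  [0.0033,-0.0007,0,0,0,0,0],
  [0.0033,-0.0007,0,0,0,0,0],
])

```text
clock: 20.27
position: [512.0, 22.0, -13.4]
ee_rot: [0.995, -0.103, -0.001, 0.001]
contact_force: [-4.6, -1.2, 1.9]
gripper_width: 0.2
grasp_force: 2.0
```

servo_tool([
  [0.0033,-0.0007,0,0,0,0,0],
  [0.0033,-0.0007,0,0,0,0,0],
  [0.0033,-0.0007,0,0,0,0,0],
])

```text
clock: 20.65
position: [512.3, 21.6, -13.5]
ee_rot: [0.995, -0.103, -0.004, 0.001]
contact_force: [-13.1, 6.2, 10.8]
gripper_width: 0.1
grasp_force: 7.2
```

servo_tool([
  [-0.046,0.0095,0,0,0,0,0],
  [-0.028,-0.134,0,0,0,0,0],
  [0,0,0,0,0,0,0],
  [0.168,-0.035,0,0,0,0,0],
  [0.168,-0.035,0,0,0,0,0],
  [0,0,0,0,0,0,0],
  [0.0055,0.026,0,0,0,0,0],
  [0,0,0,0,0,0,0],
])

```text
clock: 21.65
position: [596.0, -27.6, -13.2]
ee_rot: [0.995, -0.102, -0.0, 0.0]
contact_force: [-0.6, -0.5, 0.3]
gripper_width: 0.1
grasp_force: 0.0
```

servo_tool([
  [0.0008,0.0039,0,0,0,0,0],
  [0.0008,0.0039,0,0,0,0,0],
  [0.0008,0.0039,0,0,0,0,0],
  [0.0008,0.0039,0,0,0,0,0],
])

```text
clock: 22.15
position: [597.4, -24.3, -13.1]
ee_rot: [0.995, -0.102, -0.0, 0.0]
contact_force: [-0.3, -2.5, 0.8]
gripper_width: 0.0
grasp_force: 1.2
```

servo_tool([
  [0.0007,0.0033,0,0,0,0,0],
  [0.0007,0.0033,0,0,0,0,0],
  [0.0007,0.0033,0,0,0,0,0],
])

```text
clock: 22.52
position: [597.0, -23.3, -13.1]
ee_rot: [0.995, -0.103, -0.001, 0.002]
contact_force: [-0.2, -12.1, 2.2]
gripper_width: 0.3
grasp_force: 6.0
```

servo_tool([
  [-0.008,-0.039,0,0,0,0,0],
  [0,0,0.13,0,0,0,0],
  [0,0,0.13,0,0,0,0],
  [0,0,0.13,0,0,0,0],
  [-0.0875,-0.184,0,0,0,0,1],
  [-0.0875,-0.184,0,0,0,0,1],
  [0,0,0,0,0,0,1],
  [0,0,0,0,0,0,1],
  [0,0,0,0,0,0,1],
])

```text
clock: 23.65
position: [544.0, -142.3, 103.8]
ee_rot: [0.995, -0.102, 0.0, -0.0]
contact_force: [-0.7, 0.3, -0.2]
gripper_width: 85.6
grasp_force: 0.0
```

```bash
cat > w.py <<'E'
from h import *
s_=arm.read_state();print(s_["position"],s_["gripper_width"])
d=vision.get_image("side");np.savez("side5.npz",**d);a,t=-.20575,np.array([561.08,-63.71]);R=np.array([[np.cos(a),-np.sin(a)],[np.sin(a),np.cos(a)]])
T=d["world_to_cam"];K=d["K"]
def warp(z):
    src=[];dst=[(0,0),(600,0),(600,600),(0,600)]
    for u,v in dst:
        x,y=-85+u/600*190, 30+v/600*190
        w=np.r_[t+R@[x,y],z,1];c=K@(T@w)[:3];src.append(c[:2]/c[2])
    return cv2.warpPerspective(d["image"],cv2.getPerspectiveTransform(np.float32(src),np.float32(dst)),(600,600),flags=cv2.INTER_CUBIC)
s=190/600
W=warp(26);h,sa,v=cv2.split(cv2.cvtColor(W,cv2.COLOR_RGB2HSV))
m=((sa<50)&(v>170)).astype(np.uint8);m[:,:100]=0
n,l,st,ce=cv2.connectedComponentsWithStats(m);i=[k for k in range(1,n) if st[k,4]>2000]
p=np.argwhere(np.isin(l,i))[:,::-1].astype(np.float32);r=cv2.minAreaRect(cv2.convexHull(p));print("panel",np.array(r[0])*s+[-85,30],np.array(r[1])*s,r[2])
W2=warp(32)
cv2.imwrite("pics/warpb.png",np.hstack([cv2.resize(x,(400,400),interpolation=cv2.INTER_AREA) for x in(W,W2)])[...,::-1])
# far-fence top outer edge direction vs gray table (z32): brown mask line fit
h,sa,v=cv2.split(cv2.cvtColor(W2,cv2.COLOR_RGB2HSV));b=(sa>80)
ys=np.arange(60,420,4);xs=[np.where(b[y])[0].max() for y in ys];print("far fence outer dx/dy",np.polyfit(ys,xs,1), np.std(xs-np.polyval(np.polyfit(ys,xs,1),ys)))
E
python3 w.py
```

```text
[ 543.95852715 -142.25497869  103.75337429] 85.56578800814263
panel [  1.13333333 114.86666667] [74.1        74.73333333] 90.0
far fence outer dx/dy [-7.01732724e-04  5.04489235e+02] 0.6597724678305413
```

View pics/warpb.png

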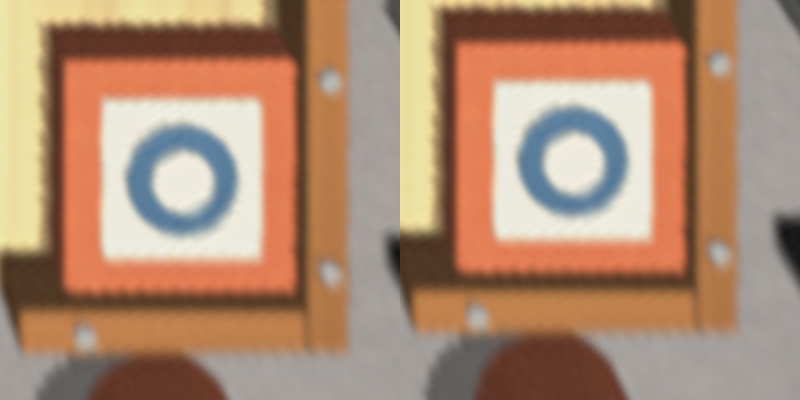

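The tile is now square: the panel is at 0.0° relative to the fences, with its centre at jig (1, 115). Next I'll grasp the knob.

servo_tool([
  [-0.004,-0.006,-0.09,0,0,0,1],
  [0,0,-0.09,0,0,0,1],
  [0,0,-0.06,0,0,0,1],
  [0,0,-0.037,0,0,0,1],
  [0,0,0,0,0,0,1],
  [0,0,0,0,0,0,0],
  [0,0,0,0,0,0,0],
  [0,0,0,0,0,0,0],
  [0,0,0,0,0,0,0],
  [0,0,0,0,0,0,0],
  [0,0,0,0,0,0,0],
])

```text
clock: 25.08
position: [542.4, -145.0, 21.4]
ee_rot: [0.995, -0.102, 0.0, 0.0]
contact_force: [-0.9, 0.5, 5.7]
gripper_width: 25.0
grasp_force: 58.6
```

The knob is gripped (25 mm wide, 59 N). Lifting the pin.

servo_tool([
  [0,0,0.015,0,0,0,0],
  [0,0,0.015,0,0,0,0],
  [0,0,0.018,0,0,0,0],
  [0,0,0,0,0,0,0],
  [0,0,0,0,0,0,0],
])

```text
clock: 25.7
position: [542.2, -144.9, 34.9]
ee_rot: [0.995, -0.102, 0.0, -0.0]
contact_force: [2.9, -1.2, -6.8]
gripper_width: 24.6
grasp_force: 59.2
```

```bash
cat > k.py <<'E'
from h import *
s=arm.read_state();print(s["clock"],s["position"],s["contact_force"],s["gripper_width"],s["grasp_force"])
d=vision.get_image("side");P=pts(d);h,sa,v=cv2.split(cv2.cvtColor(d["image"],cv2.COLOR_RGB2HSV))
R=np.array([[np.cos(-.20575),np.sin(.20575)],[-np.sin(.20575),np.cos(.20575)]]);t=np.array([561.08,-63.71])
for n,m in(("red",((h<5)|(h>174))&(sa>170)&(v>50)),("blue",(h>105)&(h<125)&(sa>150))):
    q=P[m];q=np.c_[(q[:,:2]-t)@R,q[:,2]];q=q[(abs(q[:,0])<40)&(q[:,1]>-120)&(q[:,1]<70)]
    print(n,len(q),np.percentile(q,[2,50,98],axis=0).round(1).tolist() if len(q) else "")
E
python3 k.py
```

```text
25.7 [ 542.18908722 -144.92846442   34.93493926] [ 2.86064764 -1.24795854 -6.81730759] 24.616652070165987 59.15493607521057
red 101 [[-13.2, -91.4, 73.5], [-11.4, -86.2, 89.1], [-5.7, -70.2, 100.4]]
blue 434 [[-30.3, -110.1, 32.0], [-10.8, -94.5, 44.4], [16.8, -20.1, 46.4]]
```

servo_tool([
  [0.0041,0.0196,0,0,0,0,0],
  [0.0041,0.0196,0,0,0,0,0],
  [0.0041,0.0196,0,0,0,0,0],
  [0.0041,0.0196,0,0,0,0,0],
  [0.0041,0.0196,0,0,0,0,0],
  [0.0041,0.0196,0,0,0,0,0],
  [0.0041,0.0196,0,0,0,0,0],
  [0.0041,0.0196,0,0,0,0,0],
  [0.0041,0.0196,0,0,0,0,0],
  [0.0041,0.0196,0,0,0,0,0],
  [0,0,0,0,0,0,0],
  [0,0,0,0,0,0,0],
])

```text
clock: 27.25
position: [554.6, -85.6, 35.1]
ee_rot: [0.995, -0.102, 0.0, -0.0]
contact_force: [4.7, 1.6, -7.2]
gripper_width: 24.5
grasp_force: 59.2
```

servo_tool([
  [0.0032,0.0153,0,0,0,0,0],
  [0.0032,0.0153,0,0,0,0,0],
  [0,0,0,0,0,0,0],
  [0,0,0,0,0,0,0],
])

```text
clock: 27.75
position: [556.4, -76.6, 35.1]
ee_rot: [0.995, -0.102, 0.0, -0.0]
contact_force: [3.8, -0.2, -6.6]
gripper_width: 24.4
grasp_force: 59.4
```

```bash
python3 k.py
```

```text
27.75 [556.42694147 -76.57767095  35.11152223] [ 3.77768797 -0.16250566 -6.58923147] 24.354631427336322 59.3669718503952
red 75 [[-13.5, -21.3, 73.8], [-11.9, -16.3, 90.1], [-4.1, -3.7, 100.9]]
blue 386 [[-29.8, -40.6, 22.9], [-11.7, -24.9, 44.1], [16.0, 48.7, 46.4]]
```

servo_tool([
  [0,0,-0.01,0,0,0,0],
  [0,0,-0.01,0,0,0,0],
  [0,0,-0.01,0,0,0,0],
  [0,0,0,0,0,0,0],
])

```text
clock: 28.3
position: [556.4, -76.9, 25.9]
ee_rot: [0.995, -0.102, -0.0, 0.0]
contact_force: [4.0, 0.4, -6.0]
gripper_width: 24.7
grasp_force: 59.3
```

servo_tool([
  [0,0,-0.007,0,0,0,0],
  [0,0,-0.007,0,0,0,0],
  [0,0,-0.003,0,0,0,0],
  [0,0,0,0,0,0,0],
  [0,0,0,0,0,0,0],
])

```text
clock: 28.92
position: [556.4, -77.0, 21.4]
ee_rot: [0.995, -0.102, 0.0, 0.0]
contact_force: [2.5, -0.0, 0.2]
gripper_width: 24.5
grasp_force: 59.8
```

```bash
python3 k.py
python3 - <<'E'
exec(open("w.py").read().split("W2=warp")[0])
E
```

```text
28.925 [556.39530908 -76.99700725  21.445599  ] [ 2.51543415 -0.04652247  0.15960107] 24.536984227710654 59.781092405319214
red 79 [[-13.3, -22.6, 58.5], [-11.9, -17.3, 77.2], [0.7, -2.9, 87.6]]
blue 299 [[-30.2, -41.3, 22.4], [-15.0, -23.2, 44.0], [16.3, 49.3, 46.4]]
[556.43160438 -76.98735406  21.46829137] 24.628630946331544
panel [ 1.766657   96.97499034] [ 75.366657   109.24998067] 0.0
```

servo_tool([
  [0,0,-0.004,0,0,0,0],
  [0,0,0,0,0,0,0],
  [0,0,0,0,0,0,0],
])

```text
clock: 29.4
position: [556.5, -77.1, 21.4]
ee_rot: [0.995, -0.102, 0.0, 0.0]
contact_force: [-0.7, 0.5, 7.6]
gripper_width: 24.4
grasp_force: 60.8
```

```bash
python3 k.py|head -2
python3 - <<'E'
src=open("w.py").read().split("W2=warp")[0].replace("m[:,:100]=0","m[:,:100]=0;m[:140]=0")
exec(src)
b=cv2.inRange(cv2.cvtColor(W,cv2.COLOR_RGB2HSV),(95,90,60),(115,190,255));b[:150]=0
q=np.argwhere(b)[:,::-1].astype(np.float32);e=cv2.fitEllipse(cv2.convexHull(q));print("ring",np.array(e[0])*s+[-85,30],np.array(e[1])*s)
E
```

```text
29.4 [556.52152658 -77.06840713  21.37774249] [-0.72691886  0.46986143  7.57099569] 24.360011739357855 60.75194478034973
red 78 [[-13.6, -22.3, 58.9], [-11.9, -16.5, 75.9], [0.7, -5.0, 87.7]]
[556.48576639 -77.06440645  21.34294706] 24.402469763998507
panel [  1.73724976 114.41770121] [75.56682536 74.80240606] 0.36493632197380066
ring [  1.30331167 115.37689158] [45.98871104 48.46930364]
```

The pin is on its hard stop: z 21.4 as at the start, knob top 87.7, and 7.6 N now pressing down. The tile hasn't moved, so I'm handing in.

```bash
python3 -c "
from bench import arm
print(arm.job_done())"
```

```text
the job is handed in; nothing more can be done
None
```

I handed the job in at about 29 s, with the tile measured square and flush in the corner, the stop moved 70 mm to the next hole, its pin fully down and the knob still gripped; I steered clear of the mug, jar and brush but did not re-check them at the end.

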